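Nip the tablet, then hold the splinter guard open

TASK

The hand-crank tablet hardness tester on the bench has a tablet lying between its jaws. With the clear splinter guard shut, wind the crank clockwise (seen from the crank's end) until the jaw holds the tablet against the sprung anvil with the gauge needle at 10 N, never going past 20 N or the tablet cracks. Then lift the guard to 60 degrees open and keep holding it there so that I can check how the tablet sits; the guard falls shut by itself, so finish with it still in your grip, and leave the things lying about where they are.

Things in the scene. Friction and masses are not known exactly. Their poses are not given: they have to be found in the camera images.
- tester: Hand-crank tablet hardness tester, fixed; white base 112 mm deep (x), 250 mm long (y -136 to +114). Origin: on the bench; x to the back, y along the screw to the crank end, z up. Screw line 85 mm up, 10 mm in front of the origin. Headstock y +55 to +105, 110 mm high. A tall cabinet stands close behind it: lean a wide gripper to the front while cranking
- crank_axis (a point): Point on the crank's axis (parallel to the tester's y), in the plane in which the middle of the crank's hand knob moves; 155 mm from the tester's origin along y and 85 mm above the bench
- crank_grip (a point): Middle of the crank's grey hand knob: a cylinder 14 mm across, 42 mm long, parallel to the tester's y, outside the crank arm, spinning freely on its pin; 32 mm from the crank axis. Its middle is 50 mm clear of the headstock, 22 mm of the arm. The crank turns with about 2 N at the knob and stays where it is left
- crank (a joint): Crank angle, rad: arm straight up at 0 (starts anywhere, -1.6 to 3.1), grows clockwise seen from the crank's end (the top of the circle moves to the front, -x). 8 mm of jaw travel a turn; 0.8 to 2.3 turns are needed in all
- jaw: Steel jaw (30 mm wide, 20 mm high) on the ram that comes out of the headstock towards -y of the tester; origin in the middle of its pressing face
- tablet: White round tablet, 22 mm in diameter, 8 mm thick, lying flat on the steel platform between jaw and anvil, under the guard; origin in the middle of its underside, 72 mm above the bench. The jaw pushes it along to the anvil
- needle (a joint): Needle of the white 50 mm dial on the force gauge (at the tester's -y end), rad, clockwise: 0 = no load, pointing left to the crank; 1.571 = 10 N, pointing to the back; 3.142 = 20 N, pointing right. Spring of 2.5 N per mm behind the anvil: once the tablet touches on both sides, half a turn of the crank gives 10 N
- gauge: Force gauge: grey and silver block with the dial, on the slide way at the -y end, fixed; origin in the middle of its foot, 22 mm above the bench. At no load the face of its sprung anvil lies 55 mm from the origin along the tester's y
- guard (a joint): Opening angle of the guard, rad: 0 shut, grows as the front is lifted, stop at 1.4; 1.047 = 60 degrees. It falls shut from every angle; 3 to 5 N at its knob lift it from shut
- guard_hinge (a point): Middle of the guard's hinge axis, along its rear top edge, parallel to the tester's y, 116 mm above the bench
- guard_pull (a point): Middle of the grip of the guard's black knob: cylinder 22 mm across, 22 mm long, on a neck 12 mm long, standing square on the clear top panel. When shut: 70 mm in front of the hinge and 26 mm above it, 23 mm above the panel, 11 mm below the knob's end; swings about the hinge. The clear hood is 100 mm deep, 96 mm wide, its front 84 mm high
- spanner_c: Open-ended spanner, 128 mm long, lying on the bench; leave it
- liner_pot: Small white pot, 49 mm in diameter, 46 mm high, on the bench; leave it
- beaker: Small glass beaker, 51 mm in diameter, 68 mm high; leave it
- vial_rack: Blue vial rack, 124 x 66 x 25 mm; leave it

How it is judged:
By the outcome, as a careful person would: the job done as asked, in the order asked, and still so for the second after the job is handed in, while the arm keeps its last pose, push and grip.
It also fails if it takes over 72 s, if anything falls off the work surface, if the arm or the gripper's body presses on something with over 40 N, if the wrist force passes 120 N, or if a joint passes its speed limit or range.

ROBOT

A 6-joint arm with a two-finger parallel gripper is mounted at the origin on a cart in front of the work surface, level with it; the furniture and walls round the work are solid. World frame = base frame: x ahead of the robot, y to its left, z up, the work surface at z = 0. Lengths are in m, angles in degrees, forces in N, time in s.
With the tool pointing down it reaches from about 0.3 to 0.75 m from the base axis. Payload 8.5 kg.
Tool frame: the origin (TCP) lies on the centre line of the jaws, within the pads' length; the fingertips stand tips_ahead ahead of it and the grasp point (between the pads) lies 3 mm ahead of it (tips_ahead is the distance from the TCP to the fingertips, in m); z points along the fingers, y is the line along which they close (so a half turn about z gives the same grasp; the last joint's range is limited). The gripper opens to 85 mm and grips with 20 to 120 N. Pads are 22 mm wide; open, the fingers measure 114 mm over their backs; the gripper's body (76 mm by 85 mm) begins 54 mm behind the grasp point. The pads swing forward as they close: fully open they stand 13 mm farther back than shut.
Start: joints at [-81.492, 21.807, 74.336, -0, 83.858, -12.336], TCP at [0.196, -0.514, 0.253] pointing down, gripper open.
Joint ranges: [-178.18, 178.18], [-50.72, 133.34], [12.68, 142.11], [-81.47, 261.47], [9.98, 163.14], [-165.26, 165.26]. Speed limits (degrees/s): [136.94, 136.94, 180, 180, 180, 180].

INTERFACE

Orientations are given as a 3x3 rotation matrix whose columns are the frame's x, y, z axes.
In Python, from rig import observe, get_image, close_job, tips_ahead gives the robot as it stands.
- The arm moves only by the tool creep_tool, called after "Call:" as name(argument=value, ...), one argument or row to a line, values as JSON. Schema: {"type":"object","properties":{"segments":{"type":"object","properties":{"motion":{"type":"array","items":{"type":"array","items":{"type":"number"},"minItems":5,"maxItems":5},"minItems":1,"maxItems":10}},"additionalProperties":false,"required":["motion"]},"grip_n":{"type":"number"},"only":{"type":"string"},"quiet":{"type":"boolean"},"lines":{"type":"string"}},"required":["segments"],"additionalProperties":false}. segments is an object whose key "motion" holds a list of rows, 1 to 10 of them, each of 5 numbers: dx, dy, dz in shares of the most that a row can go, 1 being 50 mm, then a turn about the tool's z in parts of the range, where 1.0 means 90 degrees, then the finger opening in m; each row shifts and turns the commanded pose from where the row before left it, along the tool's axes as they then stand; what a row does not reach is not made up. A row lasts 1/10 s, in which the tool goes at most 0.05 m and 8.59 degrees, less where a joint would pass 70% of its speed; a pose out of reach is approached as far as the arm can. The fingers move at their own pace and stop on an object; grip_n is the grip in N (left out, the last holds). Time passes only in rows, so rows that do not move let the fingers close. The tool returns the time, the measured TCP pose, the force, the opening and the grip force at its end. only (a regular expression) keeps the lines of the reply that match it, lines (a string "A,B") keeps lines A to B, and quiet returns only ok. Shift and turn numbers lie between -1 and 1, and a call with a number outside is refused. Input that does not fit is refused with a message, and nothing moves.
- observe(): the state, without advancing time (a new reading comes with each control period).
- get_image(name): name is "scene" or "top" or "wrist"; returns a dict with "pixels" (420x560x3 uint8, red, green, blue), "depth" (420x560 float32, m along the optical axis (not along the pixel's ray), 0 where there is no reading), "K" (3x3 intrinsics, pixels), "distortion" ([k1, k2, p1, p2, k3] as OpenCV has them; the pictures are not rectified), "extrinsics" (4x4, takes a point from world to camera coordinates). Camera axes: x right, y down, z forward; pixel columns grow to the right and rows downward; lengths in m; the calibration is good to about 2 mm. A picture is of the moment at which its call begins.
- close_job(): hands the job in; it is judged then, once.
The state is a dict: "time_s": time; "q": joint angles; "qvel": joint speeds; "joint_efforts": joint torques, N m; "position": TCP position; "tool_rot": TCP orientation; "ft_force": force on the tool from outside, world axes, zero at the start; "wrist_torque": the same for the moment, N m; "grip_width": finger opening in m; "gripper_force": force on a finger pad.
Only numpy, scipy, OpenCV 4.12 (cv2) and the standard library are available. Lean on these libraries where they do the work, as an engineer would, in place of code of your own. Each camera call takes 0.05 s, during which the arm holds its last target. There are 200 camera calls.

## Working session

There is one attempt and no reset: what is moved stays moved. The work goes in short steps, Python scripts to look and compute and a tool call to move; the robot and the scene stay as the last step left them, time stands still between calls to the robot, and variables do not carry over. Pictures are saved under pics/ and viewed, at most 13 in all, crops included, and the job is handed in when it is done.

```bash
ls; mkdir -p pics; cat > h.py <<'E'
import numpy as np, cv2
from rig import observe, get_image, tips_ahead
def save(n,f,crop=None,s=1):
    im=get_image(n); p=im["pixels"][:,:,::-1]
    if crop: a,b,c,d=crop; p=p[b:d,a:c]
    if s!=1: p=cv2.resize(p,None,fx=s,fy=s,interpolation=cv2.INTER_CUBIC)
    cv2.imwrite("pics/"+f,p); np.save("pics/"+f[:-4]+"_im.npy",im,allow_pickle=True); return im
def load(f): return np.load("pics/"+f+"_im.npy",allow_pickle=True).item()
def ray(im,u,v):
    x,y=cv2.undistortPoints(np.array([[[u,v]]],float),np.array(im["K"]),np.array(im["distortion"]))[0,0]
    E=np.array(im["extrinsics"]); R=E[:3,:3]; o=-R.T@E[:3,3]; return o,R.T@np.array([x,y,1.])
def onz(im,u,v,z):
    o,d=ray(im,u,v); return o+d*(z-o[2])/d[2]
def dep(im,u,v):
    o,d=ray(im,u,v); return o+d*float(im["depth"][int(round(v)),int(round(u))])
def pix(im,P):
    E=np.array(im["extrinsics"]); r=cv2.Rodrigues(E[:3,:3])[0]
    return cv2.projectPoints(np.array(P,float).reshape(-1,1,3),r,E[:3,3],np.array(im["K"]),np.array(im["distortion"]))[0][:,0]
E
python3 - <<'E'
from h import *
save("top","top0.png");save("scene","scene0.png")
print(observe(),tips_ahead if not callable(tips_ahead) else tips_ahead())
for n in("top0","scene0"):
    im=load(n);o,d=ray(im,280,210);print(o,d,im["K"])
E
```

```text
pics
{'time_s': 0.1, 'q': array([-8.14916488e+01,  2.18379266e+01,  7.43790424e+01,  3.58362765e-04,
        8.38567593e+01, -1.23368842e+01]), 'qvel': array([ 0.02603528, -0.13693336, -0.20014584,  0.05580873, -0.06536964,
       -0.06743257]), 'joint_efforts': array([ 4.65728837e-03, -4.49219370e+01, -2.31658387e+01, -1.51650429e-04,
        3.64004511e-03,  1.16222782e-05]), 'position': array([ 0.1956699 , -0.51377574,  0.25277408]), 'tool_rot': array([[ 9.34545291e-01,  3.55844157e-01, -1.84236657e-04],
       [ 3.55844094e-01, -9.34544466e-01,  1.27355971e-03],
       [ 2.81011435e-04, -1.25575876e-03, -9.99999172e-01]]), 'ft_force': array([-0.26699972, -0.29697544,  0.25555151]), 'wrist_torque': array([-0.02474442, -0.06525472, -0.02539791]), 'gripper_force': 0.0, 'grip_width': 0.08541015612607518} 0.022
[0.43652395 0.04775368 1.60100301] [ 0.07226889 -0.00562232 -0.99745421] [[513.28444045   0.         282.75325449]
 [  0.         513.28444045 203.91547654]
 [  0.           0.           1.        ]]
[-0.25766634 -0.1460878   0.79264109] [ 0.76496763  0.15608949 -0.62492828] [[438.51677683   0.         276.20906528]
 [  0.         438.51677683 210.04699915]
 [  0.           0.           1.        ]]
```

View pics/top0.png

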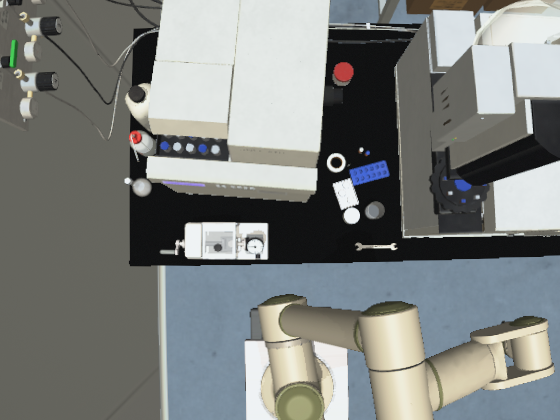

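View pics/scene0.png

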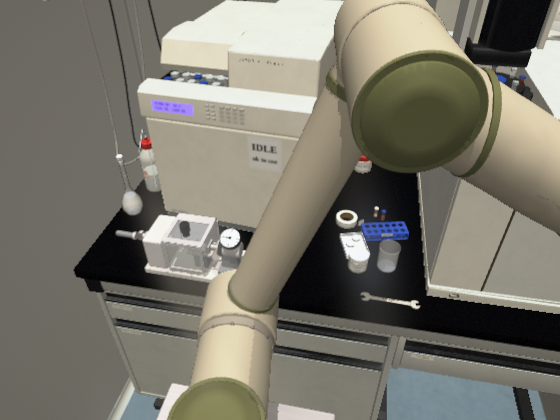

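The top view shows the tester at (185–268, 222–260) px, with its crank knob at about (168,251), the dial at (255,246), and the guard between them at about (217,243). The spanner is at (377,246), and the cabinet is just above the tester. Next I'll zoom in and measure.

```bash
python3 - <<'E'
from h import *
im=load("top0");p=im["pixels"][:,:,::-1]
a=cv2.resize(p[210:270,150:280],None,fx=6,fy=6,interpolation=cv2.INTER_CUBIC)
im2=load("scene0");b=cv2.resize(im2["pixels"][205:285,105:265,::-1],None,fx=4.875,fy=4.875,interpolation=cv2.INTER_CUBIC)
cv2.imwrite("pics/a.png",a);cv2.imwrite("pics/b.png",b)
for n,I,box in(("top",im,(150,215,280,268)),("scene",im2,(105,205,265,285))):
    P=[]
    for v in range(box[1],box[3]):
        for u in range(box[0],box[2]):
            if I["depth"][v,u]>0: P.append([*dep(I,u,v),u,v,*I["pixels"][v,u]])
    P=np.array(P);np.save(f"pics/{n}_P.npy",P)
    for lo,hi in((.01,.03),(.06,.08),(.08,.1),(.1,.115),(.115,.13),(.13,.16)):
        m=(P[:,2]>lo)&(P[:,2]<hi)&(P[:,0]<.42)
        if m.sum()>3: print(n,lo,hi,m.sum(),np.percentile(P[m,:3],[1,50,99],axis=0).round(3).tolist(), P[m,3:5].min(0),P[m,3:5].max(0))
E
```

```text
top 0.01 0.03 175 [[0.404, 0.081, 0.011], [0.411, 0.143, 0.022], [0.42, 0.334, 0.029]] [175. 253.] [271. 258.]
top 0.08 0.1 4 [[0.41, 0.176, 0.088], [0.415, 0.271, 0.093], [0.418, 0.273, 0.099]] [201. 255.] [235. 257.]
top 0.1 0.115 42 [[0.408, 0.172, 0.102], [0.416, 0.288, 0.11], [0.419, 0.317, 0.115]] [185. 254.] [235. 258.]
top 0.115 0.13 136 [[0.408, 0.174, 0.115], [0.414, 0.215, 0.12], [0.42, 0.264, 0.128]] [185. 254.] [234. 258.]
scene 0.01 0.03 503 [[0.401, 0.141, 0.01], [0.408, 0.238, 0.019], [0.419, 0.325, 0.029]] [145. 264.] [222. 281.]
scene 0.06 0.08 340 [[0.404, 0.172, 0.06], [0.408, 0.243, 0.07], [0.415, 0.316, 0.08]] [145. 249.] [204. 265.]
scene 0.08 0.1 362 [[0.404, 0.17, 0.08], [0.408, 0.239, 0.09], [0.415, 0.316, 0.1]] [143. 243.] [203. 260.]
scene 0.1 0.115 292 [[0.403, 0.114, 0.1], [0.408, 0.24, 0.107], [0.42, 0.34, 0.115]] [133. 237.] [229. 252.]
scene 0.115 0.13 224 [[0.403, 0.123, 0.115], [0.411, 0.215, 0.118], [0.42, 0.265, 0.121]] [162. 237.] [231. 248.]
```

View pics/a.png

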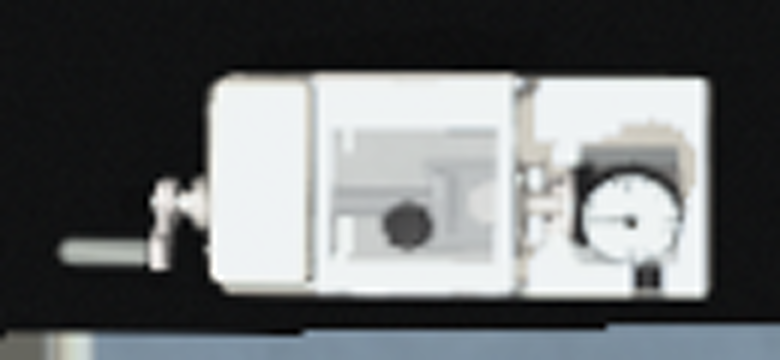

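View pics/b.png

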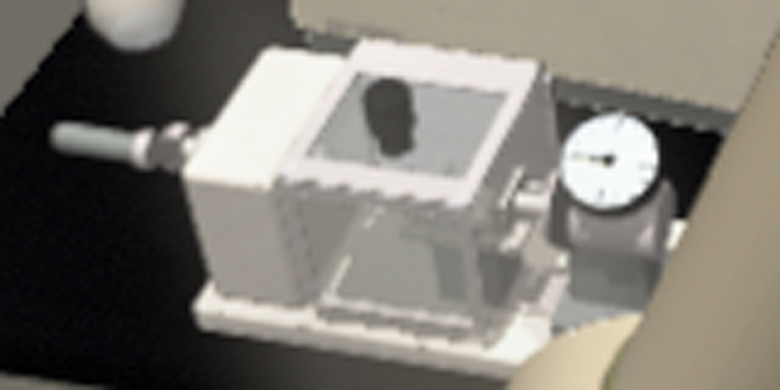

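Close-ups: the guard is shut, its black knob is at about (217.8,247.6) in the top image, the grey crank knob spans about (160..175, 251.7) there, and the needle points left (0 N). Next step is locating the tester, the knobs and the cabinet.

```bash
python3 - <<'E'
from h import *
for n in("top","scene"):
    P=np.load(f"pics/{n}_P.npy")
    m=(P[:,1]>.335)&(P[:,2]>.03)&(P[:,0]<.5)
    Q=P[m]
    print(n,"crank pts");
    for y in np.arange(.32,.44,.01):
        q=Q[(Q[:,1]>=y)&(Q[:,1]<y+.01)]
        if len(q): print(y.round(3),len(q),q[:,0].min().round(4),q[:,0].max().round(4),q[:,2].min().round(4),q[:,2].max().round(4))
    dark=(P[:,5:8].max(1)<80)&(P[:,2]>.1)&(P[:,1]>.17)&(P[:,1]<.27)&(P[:,0]<.5)
    q=P[dark]; print("gknob",len(q),np.percentile(q[:,:3],[2,50,98],axis=0).round(4).tolist())
    hs=(abs(P[:,2]-.11)<.006)&(P[:,5:8].min(1)>180); q=P[hs]; print("headtop",np.percentile(q[:,:3],[2,50,98],axis=0).round(4).tolist())
im=load("top0")
C=lambda a,b:(a/6-.42+150,b/6-.42+210)
for n,a,b,z in(("base R front",711,298,.022),("base R rear",709,77,.022),("head front L",209,294,.11),("head rear L",209,80,.11),("gknob top",407,224,.153),("head axis rt",312,185,.11),("knob end a",60,251,.107),("knob arm",150,251,.107),("knob end z.063",60,251,.063)):
    print(n,onz(im,*C(a,b),z).round(4))
s=load("scene0")
D=lambda a,b:(a/4.875-.4+105,b/4.875-.4+205)
for n,a,b,z in(("knob end",52,133,.107),("knob arm end",135,146,.107),("knob end",52,133,.063),("gknob top",388,92,.153)): print("s",n,onz(s,*D(a,b),z).round(4))
# cabinet front
for v in range(190,222,4): print(v,[dep(im,u,v).round(3).tolist() for u in (180,240)])
E
```

```text
top crank pts
0.33 9 0.4451 0.4599 0.0797 0.0962
0.34 50 0.4218 0.4629 0.0845 0.121
0.35 17 0.4248 0.4571 0.0889 0.1184
0.36 15 0.4249 0.4338 0.1056 0.1164
0.37 11 0.4251 0.4339 0.1078 0.1164
0.38 15 0.4253 0.4341 0.1054 0.1172
gknob 27 [[0.4318, 0.2095, 0.1447], [0.4402, 0.2188, 0.1517], [0.4459, 0.2253, 0.1569]]
headtop [[0.4152, 0.1708, 0.1045], [0.4611, 0.2881, 0.1107], [0.5085, 0.3291, 0.1158]]
scene crank pts
0.33 52 0.416 0.4621 0.0768 0.1114
0.34 47 0.4184 0.4608 0.0717 0.1141
0.35 23 0.4202 0.4334 0.0996 0.1113
0.36 24 0.4203 0.4311 0.098 0.1128
0.37 22 0.4203 0.4329 0.0979 0.1113
0.38 20 0.4217 0.4304 0.0982 0.1115
0.39 1 0.4277 0.4277 0.1076 0.1076
gknob 102 [[0.4263, 0.2077, 0.1226], [0.4318, 0.2155, 0.1463], [0.4445, 0.2256, 0.1532]]
headtop [[0.413, 0.1804, 0.1048], [0.4537, 0.2929, 0.1078], [0.5057, 0.3194, 0.1158]]
base R front [0.4003 0.0783 0.022 ]
base R rear [0.5133 0.0773 0.022 ]
head front L [0.4082 0.3199 0.11  ]
head rear L [0.512 0.319 0.11 ]
gknob top [0.4405 0.218  0.153 ]
head axis rt [0.4602 0.269  0.11  ]
knob end a [0.43   0.3936 0.107 ]
knob arm [0.4294 0.3492 0.107 ]
knob end z.063 [0.4298 0.4038 0.063 ]
s knob end [0.4284 0.3933 0.107 ]
s knob arm end [0.4271 0.349  0.107 ]
s knob end [0.4724 0.4279 0.063 ]
s gknob top [0.4379 0.2169 0.153 ]
190 [[0.61, 0.333, 0.103], [0.596, 0.149, 0.196]]
194 [[0.608, 0.352, 0.005], [0.594, 0.156, 0.102]]
198 [[0.596, 0.353, 0.0], [0.592, 0.163, 0.008]]
202 [[0.583, 0.352, 0.003], [0.58, 0.164, -0.001]]
206 [[0.571, 0.352, 0.003], [0.568, 0.164, -0.001]]
210 [[0.559, 0.353, -0.002], [0.554, 0.163, 0.006]]
214 [[0.546, 0.352, 0.003], [0.542, 0.163, 0.009]]
218 [[0.534, 0.354, -0.006], [0.53, 0.164, -0.0]]
```

Cross-checks agree. The tester origin is about (0.457, 0.2143) with yaw near 0, so the crank axis is at x 0.447, z 0.085. The knob middle is about (0.4285, 0.371, 0.110), r ≈ 31–32, which puts the start angle near 0.6 rad. The cabinet face is at x ≈ 0.60. I'll start moving.

Units first: shifts go in shares of 50 mm and turns go in shares of 90 degrees. So -0.033 m is -0.66, 0.03 m is 0.6.

Call:
creep_tool(
  segments={"motion": [[0.6,-0.66,0,0,0.085],[0.6,-0.66,0,0,0.085],[0.6,-0.66,0,0,0.085],[0.6,-0.66,0,0,0.085],[0.6,-0.66,0,0,0.085],[0.6,-0.66,0,0,0.085],[0.6,-0.66,0,0,0.085],[0.6,-0.66,0,0,0.085],[0.6,-0.66,0,0,0.085],[0.6,-0.66,0,0,0.085]]},
  grip_n=25,
)

```text
time_s: 1.1
position: [0.3588, -0.097, 0.2533]
tool_rot: [[0.935, 0.355, 0.0], [0.355, -0.935, 0.0], [0.0, 0.0, -1.0]]
ft_force: [0.0, -0.9, -0.2]
grip_width: 0.085
gripper_force: 0.0
```

Call:
creep_tool(
  segments={"motion": [[0,0,0,-0.0856,0.085],[0,0,0,-0.0856,0.085],[0,0,0,-0.0856,0.085],[0,0,0,-0.0856,0.085],[0,0,0,-0.0856,0.085],[0,0,0,-0.0856,0.085],[0,0,0,-0.0856,0.085],[0,0,0,-0.0856,0.085],[0,0,0,-0.0839,0.085],[0,0,0,0,0.085]]},
)

```text
time_s: 2.1
position: [0.3585, -0.0987, 0.2532]
tool_rot: [[-0.001, 1.0, -0.0], [1.0, 0.001, 0.0], [0.0, -0.0, -1.0]]
ft_force: [-0.8, -0.1, 0.0]
grip_width: 0.085
gripper_force: 0.0
```

```bash
python3 -c "
from rig import *;o=observe();print(o['position'],o['tool_rot'],o['q'])"
```

```text
[ 0.35851434 -0.09874242  0.2531506 ] [[-1.05086572e-03  9.99999346e-01 -4.52375379e-04]
 [ 9.99999404e-01  1.05100016e-03  2.97046357e-04]
 [ 2.97521610e-04 -4.52062953e-04 -9.99999854e-01]] [-3.38182334e+01  3.55653690e+00  9.91278510e+01 -2.92772756e-04
  7.73466184e+01 -3.38783833e+01]
```

To row units: 0.049 m is 0.98, 0.007 m is 0.14.

Call:
creep_tool(
  segments={"motion": [[0.94,0.14,0,0,0.085],[0.94,0.14,0,0,0.085],[0.94,0.14,0,0,0.085],[0.94,0.14,0,0,0.085],[0.94,0.14,0,0,0.085],[0.94,0.14,0,0,0.085],[0.94,0.14,0,0,0.085],[0.94,0.14,0,0,0.085],[0.94,0.14,0,0,0.085],[0.98,0.14,0,0,0.085]]},
)

```text
time_s: 3.1
position: [0.4285, 0.3752, 0.2531]
tool_rot: [[0.004, 1.0, -0.0], [1.0, -0.004, -0.0], [-0.0, -0.0, -1.0]]
ft_force: [1.2, -1.0, 0.8]
grip_width: 0.085
gripper_force: 0.0
```

Call:
creep_tool(
  segments={"motion": [[0,0,0.6,0,0.085],[0,0,0.6,0,0.085],[0,0,0.2,0,0.085],[0,0,0,0,0.085]]},
)

```text
time_s: 3.5
position: [0.4284, 0.3728, 0.1823]
tool_rot: [[0.002, 1.0, -0.003], [1.0, -0.002, -0.001], [-0.001, -0.003, -1.0]]
ft_force: [-0.7, 0.2, 0.7]
grip_width: 0.0851
gripper_force: 0.0
```

```bash
python3 - <<'E'
from h import *
im=save("top","top1.png",(150,195,290,275),5); w=save("wrist","w1.png")
print(observe()['position'],pix(w,[[.4285,.371,.110],[.4285,.392,.110]]))
E
```

```text
[0.42925651 0.37317877 0.18459069] [[279.90605866 232.76599559]
 [279.79893449 196.87060356]]
```

View pics/w1.png

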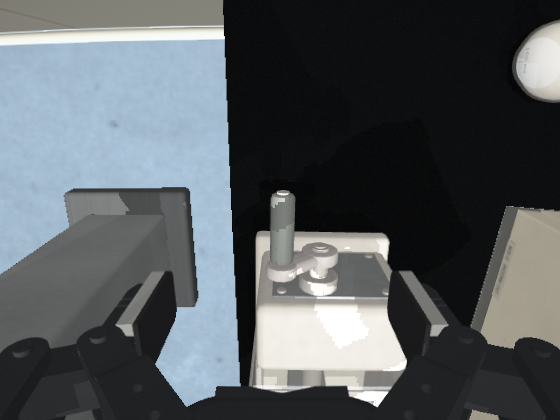

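View pics/top1.png

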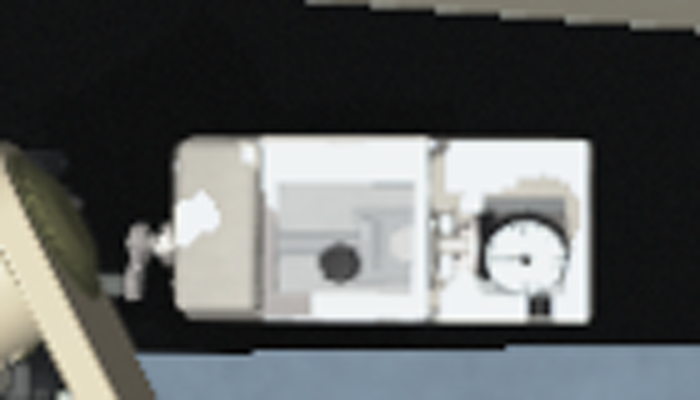

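The wrist view shows the grey knob upright at (283,193–262) px between the open fingers, with the crank hub at about (320,250). The top view shows the dial unobstructed with the needle at 0. I'll descend and grip, and compute the axis.

To row units: 0.03 m is 0.6, 0.01 m is 0.2.

```bash
python3 - <<'E'
from h import *
w=load("w1")
print(onz(w,283,194,.110),onz(w,282,262,.110),"hub",onz(w,320,247,.085),dep(w,320,247),dep(w,283,225),dep(w,283,210))
E
```

```text
[0.43023998 0.39362106 0.11      ] [0.42965524 0.35285378 0.11      ] hub [0.45408166 0.3509375  0.085     ] [0.45375676 0.35224063 0.08788389] [0.43022158 0.37688321 0.11321156] [0.43022638 0.38533471 0.11256847]
```

Call:
creep_tool(
  segments={"motion": [[0,0.02,0.6,0,0.085],[0,0,0.6,0,0.085],[0,0,0.2,0,0.085],[0,0,0,0,0.05],[0,0,0,0,0.008],[0,0,0,0,0.008],[0,0,0,0,0.008],[0,0,0,0,0.008],[0,0,0,0,0.008]]},
  grip_n=30,
)

```text
time_s: 4.5
position: [0.4295, 0.3733, 0.1139]
tool_rot: [[0.0, 1.0, -0.0], [1.0, -0.0, 0.001], [0.001, -0.0, -1.0]]
ft_force: [-3.0, 0.9, 3.3]
grip_width: 0.0127
gripper_force: 29.6
```

```bash
python3 - <<'E'
import numpy as np
t=np.radians(47.5+20*np.arange(0,19)); 
for i in range(18): print(i,round(47.5+20*(i+1),1),np.round([-.032*(np.sin(t[i+1])-np.sin(t[i])),-.032*(np.cos(t[i+1])-np.cos(t[i]))],4))
E
```

```text
0 67.5 [-0.006   0.0094]
1 87.5 [-0.0024  0.0109]
2 107.5 [0.0015 0.011 ]
3 127.5 [0.0051 0.0099]
4 147.5 [0.0082 0.0075]
5 167.5 [0.0103 0.0043]
6 187.5 [0.0111 0.0005]
7 207.5 [ 0.0106 -0.0033]
8 227.5 [ 0.0088 -0.0068]
9 247.5 [ 0.006  -0.0094]
10 267.5 [ 0.0024 -0.0109]
11 287.5 [-0.0015 -0.011 ]
12 307.5 [-0.0051 -0.0099]
13 327.5 [-0.0082 -0.0075]
14 347.5 [-0.0103 -0.0043]
15 367.5 [-0.0111 -0.0005]
16 387.5 [-0.0106  0.0033]
17 407.5 [-0.0088  0.0068]
```

To row units: 0.011 m is 0.22, 0.0109 m is 0.218.

Call:
creep_tool(
  segments={"motion": [[0,-0.12,0.188,0,0.008],[0,-0.048,0.218,0,0.008],[0,0.03,0.22,0,0.008],[0,0.102,0.198,0,0.008],[0,0,0,0,0.008]]},
)

```text
time_s: 5.0
position: [0.4301, 0.3731, 0.0712]
tool_rot: [[0.001, 1.0, 0.003], [1.0, -0.001, 0.001], [0.001, 0.003, -1.0]]
ft_force: [5.1, -0.3, 2.1]
grip_width: 0.0131
gripper_force: 29.5
```

To row units: 0.0111 m is 0.222, 0.0106 m is 0.212.

Call:
creep_tool(
  segments={"motion": [[0,0.164,0.15,0,0.008],[0,0.206,0.086,0,0.008],[0,0.222,0.01,0,0.008],[0,0.212,-0.066,0,0.008],[0,0.176,-0.136,0,0.008],[0,0,0,0,0.008]]},
)

```text
time_s: 5.6
position: [0.4763, 0.3722, 0.0699]
tool_rot: [[0.001, 1.0, -0.004], [1.0, -0.001, -0.002], [-0.002, -0.004, -1.0]]
ft_force: [-7.1, -4.2, 9.0]
grip_width: 0.0129
gripper_force: 30.9
```

To row units: -0.011 m is -0.22, -0.0109 m is -0.218.

Call:
creep_tool(
  segments={"motion": [[0,0.12,-0.188,0,0.008],[0,0.048,-0.218,0,0.008],[0,-0.03,-0.22,0,0.008],[0,-0.102,-0.198,0,0.008],[0,-0.164,-0.15,0,0.008],[0,0,0,0,0.008]]},
)

```text
time_s: 6.2
position: [0.4705, 0.3727, 0.1202]
tool_rot: [[-0.0, 1.0, 0.002], [1.0, 0.0, -0.001], [-0.001, 0.002, -1.0]]
ft_force: [0.0, -5.4, 3.9]
grip_width: 0.0127
gripper_force: 30.0
```

```bash
python3 - <<'E'
from h import *
im=save("top","top2.png"); p=im["pixels"][210:270,150:280,::-1]; a=cv2.resize(p,None,fx=6,fy=6,interpolation=cv2.INTER_CUBIC)
w=save("wrist","w2.png")["pixels"][:,:,::-1]
cv2.imwrite("pics/c.png",np.vstack([a,cv2.resize(w[150:330,150:450],(780,240) if 0 else (390,234)).repeat(2,1)[:,:780]]))
E
```

```text
(no output)
```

View pics/c.png

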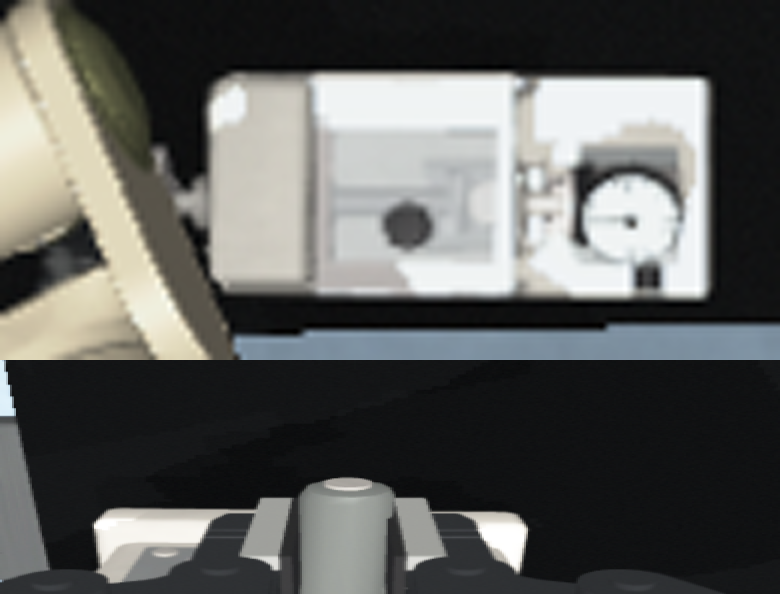

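The jaw has advanced (its face is at crop col ~460, the tablet's edge at ~470), the needle still points left, and the knob sits well between the pads. I'll keep cranking while reading the needle numerically.

To row units: -0.0111 m is -0.222, -0.0106 m is -0.212.

```bash
cat > needle.py <<'E'
from h import *
def needle(im):
    g=cv2.cvtColor(im["pixels"],cv2.COLOR_RGB2GRAY)[230:262,238:272].astype(np.float32)
    S=12; G=cv2.resize(g,None,fx=S,fy=S,interpolation=cv2.INTER_CUBIC)
    cx,cy=((632/6-.42+150)-238+.5)*S,((220/6-.42+210)-230+.5)*S
    a=np.arange(-20,270,2.); r=np.arange(2.5,5.5,.25)*S
    # angle 0 = left, 90 = up (back), clockwise
    A,Rr=np.meshgrid(np.radians(a),r); 
    mx=(cx-Rr*np.cos(A)).astype(np.float32); my=(cy-Rr*np.sin(A)).astype(np.float32)
    pr=cv2.remap(G,mx,my,cv2.INTER_LINEAR).mean(0)
    d=np.clip(np.median(pr)-pr-10,0,None); k=d.argmax(); w=(abs(a-a[k])<22)*d
    return (w*a).sum()/w.sum(), d.max()
if __name__=="__main__":
    import sys
    im=get_image("top"); o=observe(); print("needle deg %.1f contrast %.0f"%needle(im), o["position"].round(4),o["ft_force"].round(1))
    np.save("pics/last_im.npy",im,allow_pickle=True)
E
python3 -c "
from needle import *
print(needle(load('top0')),needle(load('top1')),needle(load('top2')))"
```

```text
(np.float64(2.5360866136689206), np.float32(25.558548)) (np.float64(2.616174267503832), np.float32(24.715286)) (np.float64(2.612986444958026), np.float32(24.59903))
```

Call:
creep_tool(
  segments={"motion": [[0,-0.206,-0.086,0,0.008],[0,-0.222,-0.01,0,0.008],[0,-0.212,0.066,0,0.008],[0,-0.176,0.136,0,0.008],[0,0,0,0,0.008]]},
)

```text
time_s: 6.8
position: [0.4281, 0.3733, 0.1124]
tool_rot: [[-0.0, 1.0, -0.002], [1.0, 0.0, -0.0], [-0.0, -0.002, -1.0]]
ft_force: [-3.6, -0.6, 0.4]
grip_width: 0.0125
gripper_force: 30.2
```

```bash
python3 needle.py
```

```text
needle deg 14.5 contrast 22 [0.4284 0.3734 0.1126] [-4.2 -0.9  1.3]
```

To row units: 0.011 m is 0.22, 0.0109 m is 0.218.

Call:
creep_tool(
  segments={"motion": [[0,-0.12,0.188,0,0.008],[0,-0.048,0.218,0,0.008],[0,0.03,0.22,0,0.008],[0,0.102,0.198,0,0.008],[0,0,0,0,0.008]]},
)

```text
time_s: 7.35
position: [0.4302, 0.3732, 0.0712]
tool_rot: [[0.001, 1.0, 0.003], [1.0, -0.001, 0.001], [0.001, 0.003, -1.0]]
ft_force: [4.8, -2.2, 2.1]
grip_width: 0.0128
gripper_force: 29.9
```

```bash
python3 needle.py
```

```text
needle deg 43.5 contrast 31 [0.4299 0.3732 0.0715] [ 4.3 -1.4  2. ]
```

To row units: 0.0111 m is 0.222, 0.0103 m is 0.206.

Call:
creep_tool(
  segments={"motion": [[0,0.164,0.15,0,0.008],[0,0.206,0.086,0,0.008],[0,0.222,0.01,0,0.008],[0,0,0,0,0.008]]},
)

```text
time_s: 7.8
position: [0.4596, 0.3725, 0.061]
tool_rot: [[0.001, 1.0, 0.002], [1.0, -0.001, -0.0], [-0.0, 0.002, -1.0]]
ft_force: [-2.0, -8.3, 18.4]
grip_width: 0.0129
gripper_force: 31.7
```

```bash
python3 needle.py; python3 -c "
from h import *
im=load('last');cv2.imwrite('pics/d.png',cv2.resize(im['pixels'][228:266,236:276,::-1],None,fx=14,fy=14,interpolation=cv2.INTER_CUBIC))"
```

```text
needle deg 70.9 contrast 30 [0.4591 0.3725 0.0609] [-1.8 -7.2 17.2]
```

View pics/d.png

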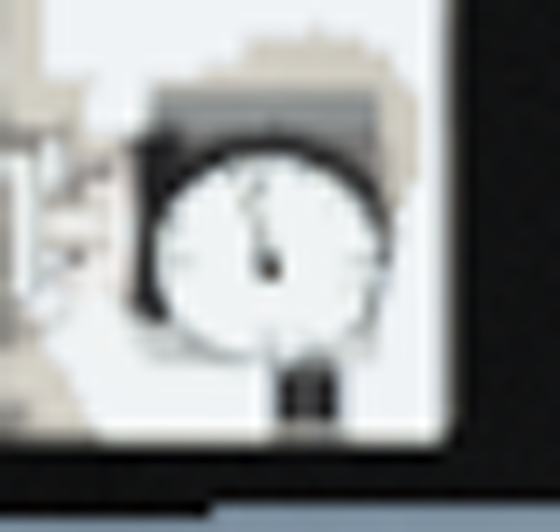

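The needle runs from the hub (268,265) to about (245,185), so it reads ~72° (8 N). About 36° more of crank is needed.

To row units: 0.0098 m is 0.196, 0.008 m is 0.16.

Call:
creep_tool(
  segments={"motion": [[0,0.196,-0.048,0,0.008],[0,0.16,-0.11,0,0.008],[0,0,0,0,0.008],[0,0,0,0,0.008]]},
)

```text
time_s: 8.25
position: [0.474, 0.3722, 0.0675]
tool_rot: [[0.001, 1.0, -0.005], [1.0, -0.001, -0.002], [-0.002, -0.005, -1.0]]
ft_force: [-9.3, -6.6, 14.0]
grip_width: 0.0128
gripper_force: 31.8
```

```bash
python3 needle.py
```

```text
needle deg 77.2 contrast 16 [0.4739 0.3722 0.0675] [-10.5  -6.2  14.1]
```

```bash
cat > nd.py <<'E'
from needle import *
def nd(im):
    g=lambda i:cv2.cvtColor(i["pixels"],cv2.COLOR_RGB2GRAY).astype(float)
    d=np.clip(g(load("top0"))-g(im)-8,0,None)
    cx,cy=236+268/14-.46,228+264/14-.46
    v,u=np.mgrid[0:420,0:560]; r=np.hypot(u-cx,v-cy); w=d*((r>1.5)&(r<6.5))
    m=(np.array([(w*(cx-u)).sum(),(w*(cy-v)).sum()]))/w.sum()
    return np.degrees(np.arctan2(m[1],m[0])),w.sum(),m
if __name__=="__main__":
    im=load("last"); print(nd(im))
    g=cv2.cvtColor(im["pixels"],cv2.COLOR_RGB2GRAY); print(g[238:250,249:262])
    cv2.imwrite('pics/e.png',cv2.resize(im['pixels'][228:266,236:276,::-1],None,fx=14,fy=14,interpolation=cv2.INTER_CUBIC))
E
python3 nd.py
```

```text
(np.float64(76.7374359803389), np.float64(62.0), array([0.68285714, 2.89714286]))
[[ 83  81  61  51  49  49  50  46  50  65  81 102 117]
 [ 53  44  44 116 150 172 177 177 122  61  46  63  94]
 [ 41 111 205 183 221 205 227 236 208 199 146  70  53]
 [154 220 239 235 240 207 234 242 238 239 231 167  78]
 [226 241 242 242 242 213 235 242 242 242 234 228 169]
 [237 242 242 242 242 216 236 242 242 242 238 241 217]
 [237 242 242 242 242 216 236 242 242 242 242 242 238]
 [241 242 242 242 242 201 196 237 242 242 242 242 242]
 [223 239 242 242 234 156 100 229 242 242 242 234 217]
 [235 241 242 242 239 160  85 229 242 242 242 238 232]
 [242 242 242 242 242 232 225 239 242 242 242 234 228]
 [242 242 242 242 242 242 242 242 242 242 242 238 236]]
```

View pics/e.png

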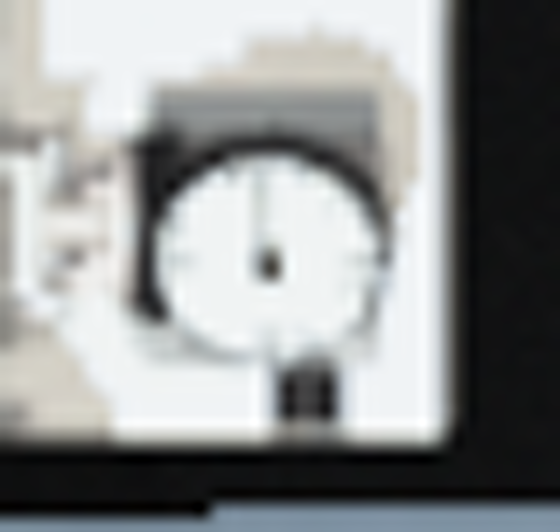

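Needle is close to the 10 N tick: at cols 254.2, hub at 254.6, which is about 85–90°. I'll release the crank, back off upward, and check the dial closely with the wrist camera.

To row units: -0.045 m is -0.9.

Call:
creep_tool(
  segments={"motion": [[0,0,0,0,0.03],[0,0,0,0,0.085],[0,0,0,0,0.085],[0,0,0,0,0.085],[0,0,-0.9,0,0.085],[0,0,-0.9,0,0.085],[0,0,-0.9,0,0.085],[0,0,-0.9,0,0.085],[0,0,0,0,0.085]]},
)

```text
time_s: 9.2
position: [0.4769, 0.3741, 0.2543]
tool_rot: [[-0.0, 1.0, 0.011], [1.0, 0.0, 0.006], [0.006, 0.011, -1.0]]
ft_force: [0.2, 0.0, -1.1]
grip_width: 0.0852
gripper_force: 0.0
```

Call:
creep_tool(
  segments={"motion": [[-0.9,-0.06,0,0,0.085],[-0.9,-0.06,0,0,0.085],[-0.9,-0.06,0,0,0.085],[-0.9,-0.06,0,0,0.085],[-0.9,-0.06,0,0,0.085],[-0.9,-0.06,0,0,0.085],[-0.9,-0.06,0,0,0.085],[0,0,0,0,0.085],[0,0,0,0,0.085]]},
)

```text
time_s: 10.1
position: [0.4542, 0.0575, 0.2473]
tool_rot: [[0.002, 1.0, -0.001], [1.0, -0.002, 0.0], [0.0, -0.001, -1.0]]
ft_force: [-0.1, -0.7, -0.2]
grip_width: 0.0849
gripper_force: 0.0
```

```bash
python3 - <<'E'
from h import *
w=save("wrist","w3.png");t=pix(w,[[.445,.131,.1]])[0];print(t)
E
```

```text
[267.3600364   90.86153672]
```

View pics/w3.png

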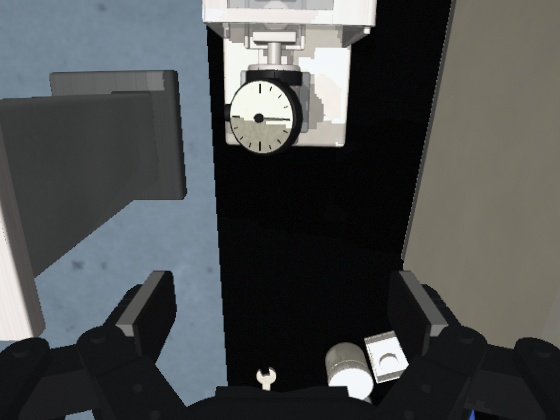

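The wrist view shows the needle from the hub at (259,118) to (290,119), on the back tick, so about 91° or 10 N. The crank stage is done. Next is the guard knob.

To row units: 0.04 m is 0.8, -0.0035 m is -0.07, -8.18 degrees / 90 = -0.0909.

Call:
creep_tool(
  segments={"motion": [[0.8,-0.07,0,-0.0909,0.06],[0,0,0,-0.0909,0.06],[0,0,0,-0.0909,0.06],[0,0,0,-0.0909,0.06],[0,0,0,-0.0909,0.06],[0,0,0,-0.0909,0.06],[0,0,0,-0.0909,0.06],[0,0,0,-0.0909,0.06],[0,0,0,-0.0909,0.06],[0,0,0,-0.0909,0.06]]},
)

```text
time_s: 11.15
position: [0.4506, 0.0997, 0.2474]
tool_rot: [[-0.991, 0.134, -0.0], [0.134, 0.991, 0.0], [0.0, 0.0, -1.0]]
ft_force: [0.2, 0.2, -0.9]
grip_width: 0.0601
gripper_force: 0.0
```

Call:
creep_tool(
  segments={"motion": [[0,0,0,-0.0911,0.06],[0.06,0.8,0,0,0.06],[0.06,0.8,0,0,0.06],[0.08,0.8,0,0,0.06],[0,0,0,0,0.06],[0,0,0,0,0.06]]},
)

```text
time_s: 11.75
position: [0.4401, 0.2197, 0.2473]
tool_rot: [[-1.0, -0.004, -0.001], [-0.004, 1.0, -0.0], [0.001, -0.0, -1.0]]
ft_force: [-0.7, -0.0, 0.2]
grip_width: 0.0599
gripper_force: 0.0
```

```bash
python3 - <<'E'
from h import *
w=save("wrist","w4.png"); o=observe(); print(o["position"],o["tool_rot"].round(3).tolist())
g=w["pixels"].max(2).astype(int); pc=pix(w,[[.44,.2175,.153]])[0]; print(pc)
u0,v0=pc.round().astype(int); m=((g<75)).astype(np.uint8); m[:v0-40]=0;m[v0+40:]=0;m[:,:u0-40]=0;m[:,u0+40:]=0
n,l,s,c=cv2.connectedComponentsWithStats(m)
for i in range(1,n):
    if s[i,4]>60: print(s[i],c[i],onz(w,*c[i],.153).round(4), dep(w,*c[i]).round(4))
E
```

```text
[0.44038389 0.21881239 0.24741298] [[-1.0, -0.002, -0.001], [-0.002, 1.0, -0.0], [0.001, -0.0, -1.0]]
[278.79779978 217.26901527]
[ 266  190   35   43 1163] [283.01203783 211.30438521] [0.4361 0.2201 0.153 ] [0.4365 0.2201 0.152 ]
```

```bash
python3 - <<'E'
from h import *
w=load("w4")
print(pix(w,[[.44,.2195,.153],[.44,.2195,.131],[.429,.2195,.153],[.451,.2195,.153],[.429,.2195,.131],[.451,.2195,.131]]))
P=[dep(w,u,v) for u in range(266,301) for v in range(190,234)]
P=np.array(P);k=P[abs(P[:,2]-.153)<.004];print(len(k),k.min(0),k.max(0),k.mean(0),[dep(w,283,v).round(4).tolist() for v in range(188,238,3)])
E
```

```text
[[282.06804234 217.28266297]
 [282.02370378 206.13821043]
 [282.15639402 200.09227682]
 [281.98212071 233.96811621]
 [282.1038263  190.26311538]
 [281.945585   221.59235926]]
936 [0.42859984 0.20957669 0.14915102] [0.45000906 0.23055992 0.15507074] [0.43882474 0.22016173 0.15270294] [[0.4307, 0.2201, 0.1191], [0.4289, 0.2201, 0.133], [0.4291, 0.2201, 0.1393], [0.4289, 0.22, 0.1468], [0.429, 0.22, 0.1529], [0.431, 0.22, 0.1524], [0.4326, 0.22, 0.1533], [0.4345, 0.22, 0.1534], [0.4366, 0.2201, 0.153], [0.4385, 0.2201, 0.153], [0.4403, 0.2201, 0.1534], [0.4425, 0.2201, 0.1527], [0.445, 0.2201, 0.1515], [0.4466, 0.2201, 0.1524], [0.4483, 0.2201, 0.1531], [0.4645, 0.2203, 0.1183], [0.4663, 0.2203, 0.1195]]
```

Knob centre is (0.439, 0.220) with its top at 0.153, as expected. Descend and grip.

To row units: 0.04 m is 0.8, 0.001 m is 0.02.

Call:
creep_tool(
  segments={"motion": [[0.02,0.02,0.8,0,0.06],[0,0,0.8,0,0.06],[0,0,0.4,0,0.06],[0,0,0,0,0.06],[0,0,0,0,0.015],[0,0,0,0,0.015],[0,0,0,0,0.015],[0,0,0,0,0.015],[0,0,0,0,0.015]]},
  grip_n=60,
)

```text
time_s: 12.7
position: [0.4405, 0.2206, 0.1495]
tool_rot: [[-1.0, 0.0, 0.004], [0.0, 1.0, 0.004], [-0.004, 0.004, -1.0]]
ft_force: [-0.3, 8.2, 4.7]
grip_width: 0.02
gripper_force: 58.5
```

```bash
python3 - <<'E'
import numpy as np
t=np.radians(23.9+6*np.arange(11));r=.0753
print(np.round(np.c_[r*np.diff(np.cos(t)),-r*np.diff(np.sin(t))],4).tolist())
E
```

```text
[[-0.0036, -0.007], [-0.0043, -0.0066], [-0.0049, -0.0061], [-0.0056, -0.0056], [-0.0061, -0.005], [-0.0066, -0.0043], [-0.007, -0.0036], [-0.0074, -0.0028], [-0.0076, -0.0021], [-0.0078, -0.0012]]
```

To row units: -0.007 m is -0.14, -0.0066 m is -0.132.

Call:
creep_tool(
  segments={"motion": [[-0.072,0,-0.14,0,0.015],[-0.086,0,-0.132,0,0.015],[-0.098,0,-0.122,0,0.015],[-0.112,0,-0.112,0,0.015],[0,0,0,0,0.015]]},
)

```text
time_s: 13.2
position: [0.4565, 0.2203, 0.1732]
tool_rot: [[-1.0, 0.0, -0.005], [0.0, 1.0, 0.003], [0.005, 0.003, -1.0]]
ft_force: [-7.2, 8.5, -5.8]
grip_width: 0.0196
gripper_force: 59.3
```

Units first: shifts go in shares of 50 mm and turns go in shares of 90 degrees. So -0.0078 m is -0.156, -0.0076 m is -0.152.

Call:
creep_tool(
  segments={"motion": [[-0.122,0,-0.1,0,0.015],[-0.132,0,-0.086,0,0.015],[-0.14,0,-0.072,0,0.015],[-0.148,0,-0.056,0,0.015],[-0.152,0,-0.042,0,0.015],[-0.156,0,-0.024,0,0.015],[0,0,0,0,0.015],[0,0,0,0,0.015]]},
)

```text
time_s: 14.0
position: [0.4998, 0.2195, 0.1937]
tool_rot: [[-1.0, -0.0, -0.001], [-0.0, 1.0, 0.001], [0.001, 0.001, -1.0]]
ft_force: [-6.8, 1.3, 7.6]
grip_width: 0.0196
gripper_force: 58.6
```

```bash
python3 - <<'E'
from h import *
im=save("scene","s5.png",(95,170,295,300),4)
t=save("top","t5.png");w=save("wrist","w5.png")
from nd import nd; print(nd(t)); print(observe()["position"],observe()["ft_force"])
# visible dots of the guard's near-front / knob points, per depth, y slice mid
for n,I in(("scene",im),("top",t)):
    d=I["depth"];v,u=np.nonzero(d)
    P=np.array([dep(I,a,b) for a,b in zip(u,v) if 95<a<290 and 170<b<300]); m=(P[:,1]>.165)&(P[:,1]<.275)&(P[:,0]>.35)&(P[:,0]<.56)&(P[:,2]>.125)&(P[:,2]<.235)
    q=P[m]; print(n,len(q)); 
    for y in(.175,.185,.255,.265):
        s=q[abs(q[:,1]-y)<.004]; print(y,s[np.argsort(s[:,2])][::max(1,len(s)//8)][:,[0,2]].round(3).tolist())
E
```

```text
(np.float64(-17.829080339338276), np.float64(1663.0), array([ 2.85784211, -0.91915299]))
[0.49966282 0.21950482 0.19363816] [-7.48196587  0.88992804  7.42772241]
scene 2326
0.175 [[0.46, 0.146], [0.386, 0.157], [0.398, 0.163], [0.404, 0.169], [0.421, 0.176], [0.429, 0.183], [0.439, 0.191], [0.447, 0.199], [0.489, 0.23]]
0.185 [[0.383, 0.148], [0.388, 0.156], [0.401, 0.164], [0.408, 0.171], [0.42, 0.178], [0.436, 0.184], [0.441, 0.191], [0.451, 0.2], [0.49, 0.227]]
0.255 [[0.385, 0.15], [0.397, 0.159], [0.402, 0.167], [0.421, 0.175], [0.426, 0.182], [0.441, 0.19], [0.448, 0.199], [0.5, 0.225], [0.49, 0.232]]
0.265 [[0.385, 0.147], [0.391, 0.155], [0.397, 0.161], [0.405, 0.168], [0.411, 0.175], [0.426, 0.18], [0.433, 0.187], [0.447, 0.195], [0.486, 0.231]]
top 393
0.175 [[0.471, 0.141], [0.476, 0.144], [0.479, 0.146], [0.468, 0.146], [0.49, 0.148], [0.465, 0.15], [0.487, 0.154], [0.484, 0.16], [0.481, 0.162]]
0.185 []
0.255 [[0.424, 0.177], [0.421, 0.181], [0.43, 0.185], [0.433, 0.187], [0.444, 0.191], [0.46, 0.195], [0.457, 0.196], [0.46, 0.199], [0.452, 0.202]]
0.265 [[0.422, 0.175], [0.419, 0.178], [0.424, 0.183], [0.427, 0.186], [0.433, 0.188], [0.43, 0.19], [0.457, 0.195], [0.449, 0.197], [0.449, 0.2]]
```

View pics/s5.png

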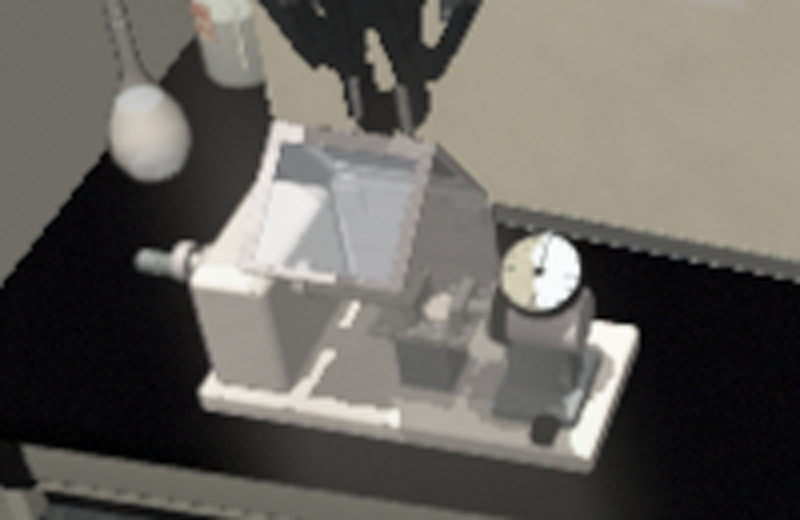

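The guard is lifted with the gripper holding the knob, the needle points to the back, and the tablet is between jaw and anvil. I'll fit the guard's front plane to get the angle.

```bash
cat > ga.py <<'E'
from h import *
def ang(I):
    d=I["depth"];v,u=np.nonzero(d)
    P=np.array([dep(I,a,b) for a,b in zip(u,v) if 95<a<290 and 170<b<300]); m=(P[:,1]>.17)&(P[:,1]<.27)&(P[:,0]<.46)&(P[:,0]>.37)&(P[:,2]>.13)&(P[:,2]<.21)
    q=P[m]
    for _ in range(6):
        c=q.mean(0);n=np.linalg.svd(q-c,full_matrices=False)[2][2]; e=(q-c)@n; q2=q[abs(e)<max(.003,1.5*e.std())]; 
        if len(q2)==len(q): break
        q=q2
    n*=np.sign(n[2]); return len(q),n.round(3),"open deg",np.degrees(np.arctan2(n[2],-n[0])).round(1),"rms",e.std().round(4),"offset to hinge",((np.array([.5093,.22,.116])-c)@n).round(4)
if __name__=="__main__":
    import sys
    I=load(sys.argv[1]) if len(sys.argv)>1 else get_image("scene"); print(ang(I))
E
python3 ga.py s5
python3 - <<'E'
from h import *
s=load("scene0")
P=np.load("pics/scene_P.npy"); q=P[(P[:,1]>.175)&(P[:,1]<.265)&(P[:,2]>.04)&(P[:,2]<.112)&(P[:,0]<.42),:3]
c=q.mean(0);n=np.linalg.svd(q-c,full_matrices=False)[2][2];print("shut",len(q),c,n)
E
```

```text
(1490, array([-0.574,  0.015,  0.819]), 'open deg', np.float64(55.0), 'rms', np.float64(0.0014), 'offset to hinge', np.float64(-0.1006))
shut 762 [0.40708791 0.22033655 0.07621727] [-0.99972276  0.02206282 -0.00822396]
```

The fit gives about 55.5° (the shut reference reads −0.5°, and the plane's offset to the hinge is 100 mm as it should be). About 4.5° more.

To row units: -0.003 m is -0.06, -0.0004 m is -0.008.

Call:
creep_tool(
  segments={"motion": [[-0.06,0,-0.008,0,0.015],[-0.06,0,0,0,0.015],[0,0,0,0,0.015],[0,0,0,0,0.015],[0,0,0,0,0.015]]},
)

```text
time_s: 14.65
position: [0.5059, 0.2194, 0.1944]
tool_rot: [[-1.0, -0.0, 0.0], [-0.0, 1.0, 0.001], [-0.0, 0.001, -1.0]]
ft_force: [-6.6, -1.1, 8.5]
grip_width: 0.0197
gripper_force: 58.3
```

```bash
python3 ga.py; python3 ga.py
```

```text
(1454, array([-0.51 ,  0.017,  0.86 ]), 'open deg', np.float64(59.3), 'rms', np.float64(0.0014), 'offset to hinge', np.float64(-0.1005))
(1449, array([-0.511,  0.012,  0.859]), 'open deg', np.float64(59.2), 'rms', np.float64(0.0014), 'offset to hinge', np.float64(-0.1005))
```

Call:
creep_tool(
  segments={"motion": [[0,0,0,0,0.015],[0,0,0,0,0.015],[0,0,0,0,0.015]]},
)

```text
time_s: 15.05
position: [0.5058, 0.2194, 0.1944]
tool_rot: [[-1.0, -0.0, 0.0], [-0.0, 1.0, 0.001], [-0.0, 0.001, -1.0]]
ft_force: [-6.1, -0.9, 8.9]
grip_width: 0.0195
gripper_force: 58.3
```

```bash
python3 ga.py && python3 -c "
from rig import close_job
print(close_job())"
```

```text
(1462, array([-0.51 ,  0.014,  0.86 ]), 'open deg', np.float64(59.3), 'rms', np.float64(0.0014), 'offset to hinge', np.float64(-0.1006))
the job is handed in; nothing more can be done
None
```

The job is handed in: the tablet is clamped with the gauge needle at about 10 N, the guard is held open at about 60° (measured 59.3–59.8°) with its knob still in the grip, and I left the other things where they were.

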